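# Check the barrow's brake lever

## Robot

A 6-joint arm with a two-finger parallel gripper is mounted at the origin on the work surface. World frame = base frame: x ahead of the robot, y to its left, z up, the work surface at z = 0. Lengths are in m, angles in rad, forces in N, time in s.
With the tool pointing down it reaches from about 0.3 to 0.875 m from the base axis. Payload 6.4 kg.
Tool frame: the origin (TCP) lies on the centre line of the jaws, within the pads' length; the fingertips stand 8 mm ahead of it and the grasp point (between the pads) lies 11 mm behind it; z points along the fingers, x is the direction in which the jaws open and shut, and the axes are right-handed (so a half turn about z gives the same grasp; the last joint's range is limited). The gripper opens to 88 mm and grips with 3 to 60 N. Pads are 18 mm wide; open, the fingers measure 123 mm over their backs; the gripper's body (75 mm by 187 mm) begins 45 mm behind the grasp point.
Start: joints at [1.083, 0.181, 1.607, -0, 1.354, -0.206], TCP at [0.16, 0.552, 0.247] pointing down, gripper open.
Joint ranges: [-2.99, 2.99], [-0.89, 2.07], [0.3, 2.58], [-1.14, 4.28], [0, 2.63], [-3.12, 3.12]. Speed limits (rad/s): [2.57, 2.57, 3.01, 3.14, 3.14, 3.14].

## Interface

Orientations are given as a unit quaternion [w, x, y, z].
In Python, from plant import get_obs, imaging, r gives the robot as it stands.
- The arm moves only by the shell command python3 -m inch 'ROWS' [FORCE]. ROWS is JSON, a list of rows, each a list of 3 entries, a list of its own where there are three numbers: the shift along the tool's x, y, z in mm, then the turn about the tool's z in rad, then the gripper's target within -1 to 1 (fully open at 1, half-way at 0, shut at -1). A call has 1 to 10 rows; each row shifts and turns the commanded pose from where the row before left it, along the tool's axes as they then stand; what a row does not reach is not made up. A row lasts 1/10 s, in which the tool goes at most 50 mm and 8.59 degrees, less where a joint would pass 70% of its speed; a pose out of reach is approached as far as the arm can. A call is refused whole if a number of a shift passes 50 or a number of a turn 0.15, either way. A call with a gripper value outside its range is refused whole. The fingers move at their own pace and stop on an object; FORCE is the grip in N (left out, the last holds). Time passes only in rows, so rows that do not move let the fingers close. It gives the time, the measured TCP pose, the force and the opening at its end, in the units of the state.
- get_obs(): the state, without advancing time (a new reading comes with each control period).
- imaging.camera(name): name is "side" or "top"; returns the picture (384x512x3 uint8, red, green, blue); there is no depth.
- imaging.calibration(name): a dict with "fx", "fy", "cx", "cy" (pixels), "distortion" ([k1, k2, p1, p2, k3] as OpenCV has them; the pictures are not rectified), "position" and "attitude" of the camera in the world. Camera axes: x right, y down, z forward; pixel columns grow to the right and rows downward; lengths in m; the calibration is good to about 2 mm. A picture is of the moment at which its call begins. calibration takes no time and is no camera call.
- r.hand_in(): hands the job in, once; it reports no verdict.
The state is a dict: "time_s": time; "joint_pos": joint angles; "dq": joint speeds; "tau": joint torques, N m; "tool_pos": TCP position; "tcp_rot": TCP orientation; "wrist_force": force on the tool from outside, world axes, zero at the start; "wrist_torque": the same for the moment, N m; "finger_gap": finger opening in m.
Only numpy, scipy, OpenCV 4.12 (cv2) and the standard library are available. Lean on these libraries where they do the work, as an engineer would, in place of code of your own. Each camera call takes 0.05 s, during which the arm holds its last target. There are 200 camera calls.

## Task

Check the barrow's brake lever on the filled side (pipe fitted, red cap on its reservoir): with closed fingers, push it towards the bar with the outside of the fingers until it comes up firm against its stop, and let it spring right out again. Then press it to the stop once more and finish while still holding it there, firmly but without forcing it, so that the gap left to the bar can be looked at. Do not take hold of the grip or lean on it, leave the other lever alone, and do not move or pick up the things on the bench.

Things in the scene. Friction and masses are not known exactly. Their poses are not given: they have to be found in the camera images.
- handlebar: Barrow handlebar on a stand fixed to the bench. Origin on the bench under the bar's middle; x level, square to the bar, from the levers' side towards the bar (away from the robot); y along the bar to the filled side's end; z up. Bar 25 mm thick, 620 mm long, its axis at x = 0, height 205 mm. Red-capped reservoir at x = -28, y = 88 mm, top 251 mm high; the display in the middle is 250 mm high.
- brake_grip: Black rubber grip at the filled side's end of the bar, 32 mm thick, 130 mm long along the bar, origin at its centre, on the bar's axis: 238 mm along the handlebar's +y, height 205 mm.
- brake_blade: Bare aluminium lever of the filled side. Origin on its upright pivot: x = -50, y = 135 mm of the handlebar, height 205 mm. Blade straight from 30 to 152 mm from the pivot, 9 mm thick, 14 mm high (198 to 212 mm above the bench), a 17 mm ball at its free end. Released, it lies parallel to the bar, on the robot's side of it, its inner face 45 mm from the rubber grip.
- press_point (a point): Point on the front face (away from the bar) of that blade at half height, 115 mm out from the pivot along the blade: a good place to press. It moves with the lever.
- brake_lever (a joint): Angle of that lever, rad: 0 released, growing towards the bar. A light spring pushes it out: about 1.5 N at the press point. Between 0.11 and 0.19 rad (13 to 22 mm of travel at the press point; it differs each time) the brake bites and it stops, giving only 1 to 3 mm more, its ball end 10 mm or more from the grip. A firm press on the stop is 10 to 20 N; over 60 N is forcing it.
- other_point (a point): The same point on the lever at the other end of the bar, which belongs to the circuit that is not filled yet (no pipe, reservoir open) and is to be left alone.
- other_lever (a joint): Angle of the other lever, rad: 0 released.
- fluid: White brake-fluid bottle with a yellow label and red cap, 60 mm across, 150 mm tall, standing on the bench beneath or beyond the filled side's grip. Origin at the centre of its underside.
- spanner: Steel open-ended spanner, 170 mm long, lying on the bench on the robot's side of the stand. Origin at the middle of its underside.
- cap: Red reservoir cap, 42 mm across, 14 mm high, lying on the bench. Origin at the centre of its underside.
- dish: Small steel dish, 84 mm across, 30 mm high, standing on the bench below and in front of the filled side's lever. Origin at the centre of its underside.

How it is judged:
On the way, in this order (a step that is already met when the one before it is completed fails the run):
1. the brake lever is pressed in with the fingers, firmly against its stop (over 5 N) (value of joint brake_lever above 0.1 rad and contact force between the fingers and brake_blade above 5 N), for 0.3 s.
2. it is let right out again (value of joint brake_lever below 0.03 rad), for 0.2 s.
At the end, for the whole second after the job is handed in: After one firm press and full release, the fingers press the brake lever with over 5 N, at its stop (0.1 to 0.25 rad), short of the grip; the other lever is out (below 0.05 rad); bottle, spanner, cap and dish are within 25 mm of where they were (all of step 1 and value of joint brake_lever below 0.25 rad and value of joint other_lever below 0.05 rad and distance of each of fluid, spanner, cap, dish from where it was at the start of the episode below 0.025 m); the arm keeps its last pose, push and grip.
It fails at once if the brake lever is forced (over 60 N) (contact force between anything else and brake_blade above 60 N).
It fails at once if the grip is held or leaned on (over 6 N) (contact force between anything else and brake_grip above 6 N).
It fails at once if the other lever is pressed in (over 0.08 rad) (value of joint other_lever above 0.08 rad).
It fails at once if the bottle is tipped (angle between fluid's own z axis and vertical above 0.3 rad).
It fails at once if something lying on the bench is moved or picked up (over 25 mm) (distance of any of fluid, spanner, cap, dish from where it was at the start of the episode above 0.025 m).
It also fails if it takes over 51 s, if anything falls off the work surface, if the arm or the gripper's body presses on something with over 40 N, if the wrist force passes 120 N, or if a joint passes its speed limit or range.

## Working session

There is one attempt and no reset: what is moved stays moved. The work goes in short steps, Python scripts to look and compute and a shell command to move; the robot and the scene stay as the last step left them, time stands still between calls to the robot, and variables do not carry over. Pictures are saved under pics/ and viewed, about 8 in all and at most 12, crops included, and the job is handed in when it is done.

```bash
ls; mkdir -p pics; python3 - <<'E'
from plant import get_obs, imaging, r
import cv2
o=get_obs(); print(o)
for n in ("top","side"):
    cv2.imwrite(f"pics/{n}0.png",imaging.camera(n)[:,:,::-1]); print(imaging.calibration(n))
E
```

```text
pics
{'time_s': 0.0, 'joint_pos': array([ 1.08271985e+00,  1.81557588e-01,  1.60797551e+00,  3.12762045e-05,
        1.35383666e+00, -2.06276000e-01]), 'dq': array([-0.00096897,  0.00142067,  0.00076702, -0.00171602,  0.00083359,
        0.00026482]), 'tau': array([ 2.63668535e-04, -4.33852065e+01, -3.41856337e+01,  7.02511892e-02,
        3.83388530e-02, -1.50279966e-04]), 'tool_pos': array([0.15961076, 0.55186171, 0.24581655]), 'tcp_rot': array([ 3.63213814e-04,  7.99403227e-01,  6.00794217e-01, -8.11069904e-04]), 'wrist_force': array([-0.53787215, -0.25652142, -0.2090416 ]), 'wrist_torque': array([ 0.00326169, -0.05378157,  0.01464514]), 'finger_gap': 0.08773430990697578}
{'fx': 489.79267263663974, 'fy': 489.79267263663974, 'cx': 261.4870120578111, 'cy': 197.76906838826687, 'distortion': array([-0.16566917,  0.        ,  0.        ,  0.        ,  0.        ]), 'position': array([ 0.44724634, -0.03304269,  1.25975888]), 'attitude': array([-0.03019335,  0.7134787 , -0.69887586,  0.04011296])}
{'fx': 484.41408281615725, 'fy': 484.41408281615725, 'cx': 250.82702233163275, 'cy': 182.24550182969813, 'distortion': array([-0.10197461,  0.        ,  0.        ,  0.        ,  0.        ]), 'position': array([-0.02565703, -0.5697281 ,  0.92321732]), 'attitude': array([-0.34364024,  0.84951553, -0.37284935,  0.14566439])}
```

View pics/top0.png

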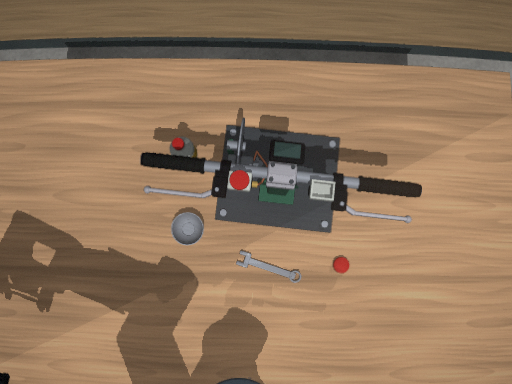

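View pics/side0.png

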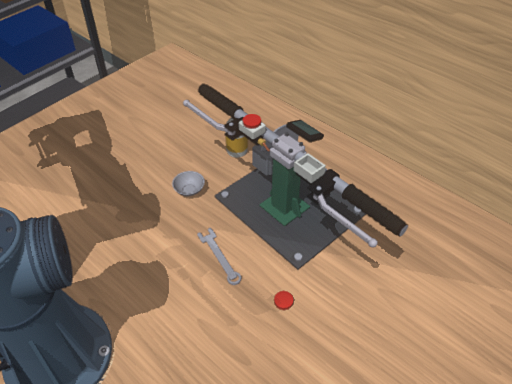

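Top view: filled-side grip runs (143,159)–(203,166), its lever ball is at (147,189), the red-capped reservoir at (240,180) and the dish at (187,228). The other grip ends at (420,190). Side view: the same layout, with the bottle beyond and below the filled side's grip.

```bash
cat > h.py <<'E'
import numpy as np, cv2
from scipy.spatial.transform import Rotation as R
from plant import get_obs, imaging, r
def ray(n,uv):
    c=imaging.calibration(n); K=np.array([[c['fx'],0,c['cx']],[0,c['fy'],c['cy']],[0,0,1]])
    p=cv2.undistortPoints(np.array([[uv]],float),K,c['distortion'])[0,0]
    q=c['attitude']; return c['position'],R.from_quat(q,scalar_first=True).as_matrix()@np.array([p[0],p[1],1])
def onz(n,uv,z):
    o,d=ray(n,uv); return o+d*(z-o[2])/d[2]
def proj(n,P):
    c=imaging.calibration(n); K=np.array([[c['fx'],0,c['cx']],[0,c['fy'],c['cy']],[0,0,1]])
    M=R.from_quat(c['attitude'],scalar_first=True).as_matrix().T
    return cv2.projectPoints(np.atleast_2d(P),cv2.Rodrigues(M)[0],-M@c['position'],K,c['distortion'])[0][:,0]
def tri(a,b):
    (o1,d1),(o2,d2)=ray("top",a),ray("side",b)
    s=np.linalg.lstsq(np.c_[d1,-d2],o2-o1,rcond=None)[0]
    A,B=o1+s[0]*d1,o2+s[1]*d2; return (A+B)/2,np.linalg.norm(A-B)*1000
E
python3 - <<'E'
from h import *
np.set_printoptions(precision=4,suppress=True)
im={n:cv2.imread(f"pics/{n}0.png") for n in("top","side")}
g=im["top"]
def comp(m,box):
    x0,y0,x1,y1=box; k=np.zeros_like(m); k[y0:y1,x0:x1]=m[y0:y1,x0:x1]
    n,l,s,c=cv2.connectedComponentsWithStats(k.astype(np.uint8)); i=1+np.argmax(s[1:,4]); return l==i,s[i],c[i]
dark=g.max(2)<45
e=[]
for b in((135,148,204,178),(356,172,428,202)):
    m,s,c=comp(dark,b); print("grip",s,c)
    ys,xs=np.nonzero(m); vx,vy,x,y=cv2.fitLine(np.c_[xs,ys].astype(np.float32),2,0,.01,.01).ravel()
    t=(xs-x)*vx+(ys-y)*vy; 
    for tt in(t.min(),t.max()): e.append(onz("top",(x+tt*vx,y+tt*vy),.205)); print(e[-1])
def red(i): return (i[:,:,2]>120)&(i[:,:,1]<60)&(i[:,:,0]<60)
_,s,ct=comp(red(im["top"]),(225,165,255,195)); _,s2,cs=comp(red(im["side"]),(238,110,268,132))
print("cap",s,ct,onz("top",ct,.251),s2,cs,tri(ct,cs))
for n,f,uv in(("top",1,(147,189)),):print("ball",onz(n,uv,.205))
print(tri((147,189),(187,104)))
y=e[0]-e[3]; print("len",np.linalg.norm(y)); mid=(e[0]+e[3])/2; y/=np.linalg.norm(y); x=np.cross(y,[0,0,1]); print("mid",mid,"x",x,"y",y)
H=lambda a,b,z:np.array([mid[0],mid[1],0])+x*a+y*b+np.array([0,0,z])
P=np.array([H(-.028,.088,.251),H(-.05,.135,.205),H(-.0655,.25,.205),H(-.05,.29,.205),H(0,.303,.205),H(0,.173,.205)]);print(P)
print("dish",onz("top",(187,228),.03),"bottle",onz("top",(179,144),.15))
for n in im:
    v=cv2.resize(im[n],None,fx=4,fy=4)
    for u in proj(n,P): cv2.circle(v,tuple(int(4*k+2) for k in u),4,(0,255,0),1)
    cv2.imwrite(f"pics/{n}c.png",v[520:1000,500:1140] if n=="top" else v[300:800,640:1440])
E
```

```text
grip [141 153  63  20 851] [172.4348 161.8261]
[0.6344 0.2204 0.205 ]
[0.6209 0.0805 0.205 ]
grip [358 183  20   9  65] [365.9846 188.4   ]
[ 0.5809 -0.2585  0.205 ]
[ 0.5743 -0.3004  0.205 ]
cap [230 170  19  20 292] [239.0582 179.4966] [0.5852 0.0011 0.251 ] [242 115  19  13 186] [251.371  120.6183] (array([0.5851, 0.0017, 0.2482]), np.float64(1.223852642832155))
ball [0.5665 0.2032 0.205 ]
(array([0.5675, 0.2034, 0.202 ]), np.float64(1.530747214578873))
len 0.5242446199617694
mid [ 0.6044 -0.04    0.205 ] x [ 0.9934 -0.1146  0.    ] y [0.1146 0.9934 0.    ]
[[0.5866 0.0506 0.251 ]
 [0.5702 0.0999 0.205 ]
 [0.568  0.2159 0.205 ]
 [0.5879 0.2538 0.205 ]
 [0.6391 0.261  0.205 ]
 [0.6242 0.1319 0.205 ]]
dish [0.4898 0.1366 0.03  ] bottle [0.679  0.1457 0.15  ]
```

The right-hand grip mask was fragmentary, so the bar length came out wrong. I'll fit the frame to several points instead.

```bash
python3 - <<'E'
from h import *
np.set_printoptions(precision=4,suppress=True)
im={n:cv2.imread(f"pics/{n}0.png") for n in("top","side")}
e=onz("top",(420,190.3),.205); print(e)
# model pts (bar frame) and measured
M=np.array([[-.028,.088],[0,.303],[-.0655,.290],[0,-.303],[0,.173]])
W=np.array([[.5852,.0014],[.6344,.2204],[.567,.2033],e[:2],[.6209,.0905]])
use=[0,1,2,3]
A=M[use];B=W[use]; a,b=A.mean(0),B.mean(0); U,S,Vt=np.linalg.svd((A-a).T@(B-b)); Rm=(U@Vt).T
t=b-Rm@a; print("det",np.linalg.det(Rm),"yaw",np.degrees(np.arctan2(Rm[1,0],Rm[0,0])),t); print("res mm",((M@Rm.T+t)-W)*1000)
def H(x,y,z): return np.r_[Rm@[x,y]+t,z]
P=np.array([H(-.028,.088,.251),H(-.05,.135,.205),H(-.07,.25,.205),H(-.0655,.29,.205),H(0,.303,.205),H(0,.173,.205)]);print(P)
for n in im:
    v=cv2.resize(im[n],None,fx=4,fy=4,interpolation=cv2.INTER_CUBIC)
    for u in proj(n,P): cv2.circle(v,tuple(int(4*k+2) for k in u),4,(0,255,0),1)
    c=v[560:860,540:1100] if n=="top" else v[300:600,680:1240]
    cv2.imwrite(f"pics/{n}c.png",c)
cv2.imwrite("pics/c1.png",np.vstack([cv2.imread("pics/topc.png"),cv2.imread("pics/sidec.png")]))
E
```

```text
[ 0.5769 -0.3981  0.205 ]
det 1.0 yaw -5.289303812120399 [ 0.6054 -0.0895]
res mm [[ 0.4584 -0.6998]
 [-1.0411 -8.1964]
 [-0.0606  1.997 ]
 [ 0.6432  6.8992]
 [ 0.4749 -7.7429]]
[[0.5857 0.0007 0.251 ]
 [0.5681 0.0495 0.205 ]
 [0.5588 0.1659 0.205 ]
 [0.5669 0.2053 0.205 ]
 [0.6334 0.2122 0.205 ]
 [0.6214 0.0828 0.205 ]]
```

View pics/c1.png

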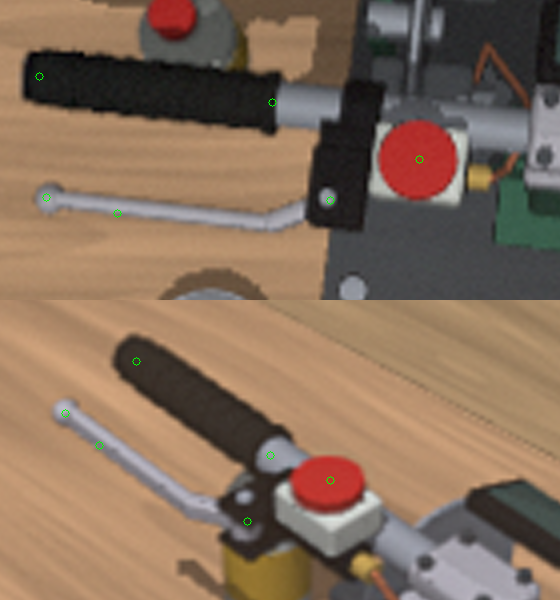

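The fit is good: the circles sit on the cap, pivot bolt, ball and press point, with yaw −5.3° and press point about (0.559, 0.166, 0.205). The grip and bar-end residuals cancel symmetrically. Next I shut the fingers, turn tool y to the push direction and move to about 40 mm in front of the blade, staying high.

```bash
python3 -m inch '[[[0,0,0],-0.094,-1],[[0,0,0],-0.094,-1],[[-31,35,0],0,-1],[[-31,35,0],0,-1],[[-31,35,0],0,-1],[[-31,35,0],0,-1],[[-31,35,0],0,-1],[[-31,35,0],0,-1],[[-31,35,0],0,-1],[[-31,35,0],0,-1]]' 30; python3 - <<'E'
from h import *
o=get_obs();print(R.from_quat(o['tcp_rot'],scalar_first=True).as_matrix().round(3), o['joint_pos'].round(2))
E
```

```text
time_s: 1.1
tool_pos: [0.4162, 0.2775, 0.2465]
tcp_rot: [-0.0, 0.739, 0.673, -0.0]
wrist_force: [1.2, 0.6, 0.2]
finger_gap: 0.0101
[[ 0.094  0.996 -0.   ]
 [ 0.996 -0.094  0.   ]
 [ 0.    -0.    -1.   ]] [ 0.35  0.01  1.79  0.    1.34 -1.13]
```

```bash
python3 -m inch '[[[-33,37,0],0,-1],[[-33,37,0],0,-1],[[-32,38,0],0,-1],[[0,0,15],0,-1],[[0,0,16],0,-1],[[0,0,15],0,-1],[[0,0,0],0,-1],[[0,0,0],0,-1]]' 30; python3 - <<'E'
from h import *
np.set_printoptions(precision=4,suppress=True)
a=[cv2.resize(imaging.camera(n)[:,:,::-1],None,fx=4,fy=4,interpolation=cv2.INTER_CUBIC) for n in("top","side")]
cv2.imwrite("pics/c2.png",np.vstack([a[0][560:860,500:1060],a[1][300:600,620:1180]]))
E
```

```text
time_s: 1.9
tool_pos: [0.5171, 0.1718, 0.2004]
tcp_rot: [-0.0, 0.739, 0.674, -0.0]
wrist_force: [0.7, -0.6, -0.2]
finger_gap: 0.0004
```

View pics/c2.png

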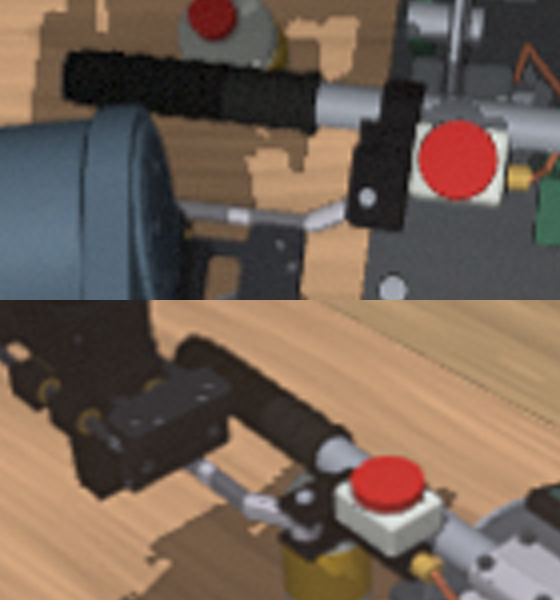

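The fingers are shut in front of the blade and the gripper body is clear of the bar and reservoir; the lever is still released. Expected contact is about 33 mm ahead, so I advance in moderate steps.

```bash
python3 -m inch '[[[0,10,0],0,-1],[[0,10,0],0,-1],[[0,8,0],0,-1],[[0,4,0],0,-1],[[0,4,0],0,-1],[[0,3,0],0,-1],[[0,2,0],0,-1],[[0,2,0],0,-1],[[0,0,0],0,-1]]'; python3 -m inch '[[[0,2,0],0,-1],[[0,2,0],0,-1],[[0,0,0],0,-1]]'
```

```text
time_s: 2.9
tool_pos: [0.5602, 0.1673, 0.2004]
tcp_rot: [-0.0, 0.739, 0.673, -0.0]
wrist_force: [-2.9, 3.1, -0.1]
finger_gap: 0.0005
time_s: 3.2
tool_pos: [0.5621, 0.1674, 0.2003]
tcp_rot: [-0.002, 0.739, 0.673, -0.002]
wrist_force: [-11.8, 3.8, 5.4]
finger_gap: 0.0004
```

```bash
python3 -m inch '[[[0,1,0],0,-1],[[0,0,0],0,-1],[[0,0,0],0,-1]]'; python3 - <<'E'
from h import *
a=[cv2.resize(imaging.camera(n)[:,:,::-1],None,fx=4,fy=4,interpolation=cv2.INTER_CUBIC) for n in("top","side")]
o=get_obs();print(o['wrist_force'].round(1),o['wrist_torque'].round(2))
cv2.imwrite("pics/c3.png",np.vstack([a[0][560:860,500:1060],a[1][300:600,620:1180]]))
E
```

```text
time_s: 3.5
tool_pos: [0.5625, 0.1674, 0.2003]
tcp_rot: [-0.003, 0.739, 0.673, -0.002]
wrist_force: [-14.3, 3.5, 6.2]
finger_gap: 0.0003
[-13.7   3.4   5.8] [ 0.46  2.05 -0.15]
```

View pics/c3.png

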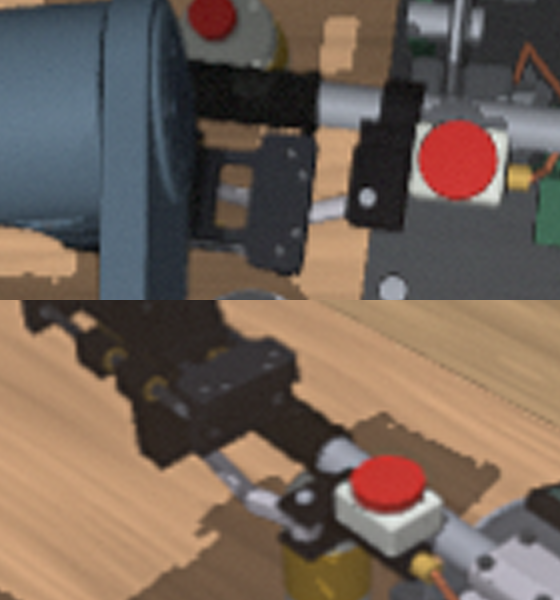

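The blade is visibly swung in towards the bar. Force climbed sharply from about 3 N to 12 N to 14 N, so the lever is on its stop with the gripper body clear. I hold a bit longer, back off 36 mm, wait and check the release.

```bash
python3 -m inch '[[[0,0,0],0,-1],[[0,0,0],0,-1],[[0,0,0],0,-1],[[0,0,0],0,-1]]'; python3 -m inch '[[[0,-6,0],0,-1],[[0,-10,0],0,-1],[[0,-10,0],0,-1],[[0,-10,0],0,-1],[[0,0,0],0,-1],[[0,0,0],0,-1],[[0,0,0],0,-1],[[0,0,0],0,-1],[[0,0,0],0,-1]]'; python3 - <<'E'
from h import *
a=[cv2.resize(imaging.camera(n)[:,:,::-1],None,fx=4,fy=4,interpolation=cv2.INTER_CUBIC) for n in("top","side")]
cv2.imwrite("pics/c4.png",np.vstack([a[0][560:860,500:1060],a[1][300:600,620:1180]]))
E
```

```text
time_s: 4.0
tool_pos: [0.5625, 0.1674, 0.2003]
tcp_rot: [-0.003, 0.739, 0.673, -0.002]
wrist_force: [-14.3, 4.0, 7.4]
finger_gap: 0.0003
time_s: 4.9
tool_pos: [0.53, 0.1699, 0.2007]
tcp_rot: [0.0, 0.74, 0.673, 0.0]
wrist_force: [-0.3, -0.1, -1.3]
finger_gap: 0.0006
```

View pics/c4.png

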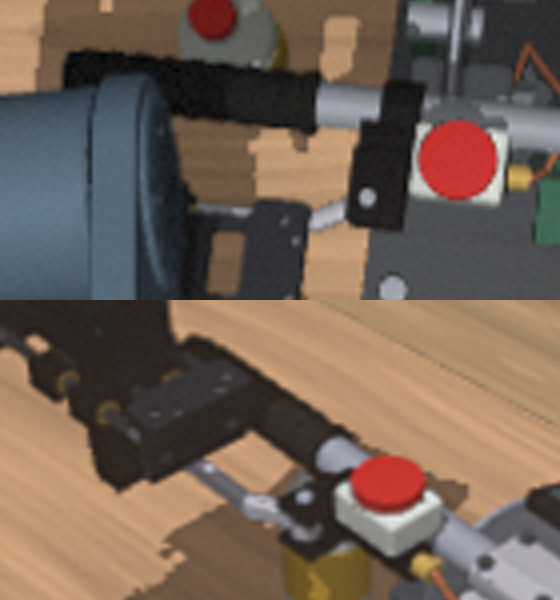

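The lever is back in its released position, matching the earlier picture, with no contact force and the fingers clear. Now the second press, to the same commanded pose.

```bash
python3 -m inch '[[[0,8,0],0,-1],[[0,8,0],0,-1],[[0,4,0],0,-1],[[0,4,0],0,-1],[[0,3,0],0,-1],[[0,3,0],0,-1],[[0,2,0],0,-1],[[0,2,0],0,-1],[[0,0,0],0,-1],[[0,0,0],0,-1]]'; python3 -m inch '[[[0,1,0],0,-1],[[0,1,0],0,-1],[[0,0,0],0,-1],[[0,0,0],0,-1],[[0,0,0],0,-1]]'; python3 - <<'E'
from h import *
for n in("top","side"): cv2.imwrite(f"pics/{n}5.png",imaging.camera(n)[:,:,::-1])
print(get_obs()['wrist_force'])
a=cv2.imread("pics/top5.png");b=cv2.imread("pics/side5.png")
cv2.imwrite("pics/c5.png",cv2.resize(np.vstack([a[120:300,100:450],b[80:320,100:450]]),None,fx=1.4,fy=1.4))
E
```

```text
time_s: 6.0
tool_pos: [0.5617, 0.1674, 0.2004]
tcp_rot: [-0.002, 0.739, 0.673, -0.002]
wrist_force: [-8.6, 2.7, 3.3]
finger_gap: 0.0005
time_s: 6.5
tool_pos: [0.5625, 0.1674, 0.2003]
tcp_rot: [-0.003, 0.739, 0.673, -0.002]
wrist_force: [-13.9, 3.5, 7.2]
finger_gap: 0.0002
[-13.63514731   3.33061839   6.2718686 ]
```

View pics/c5.png

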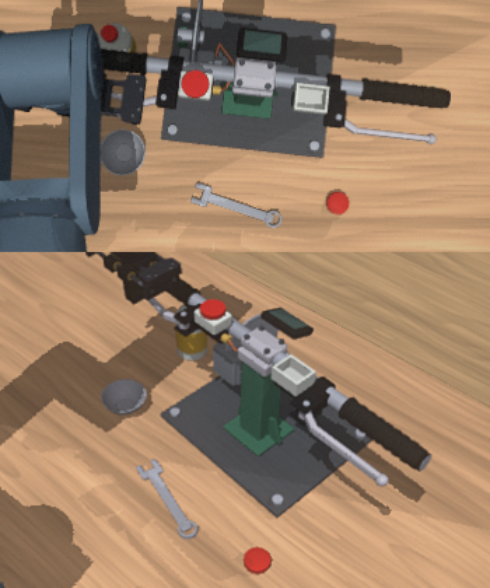

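The second press reads the same as the first, about 14 N at the same position. The other lever, bottle, dish, spanner and cap look undisturbed, so I'm handing in.

```bash
python3 - <<'E'
from plant import r,get_obs
print(r.hand_in()); print(get_obs()['wrist_force'])
E
```

```text
the job is handed in; nothing more can be done
None
the job is handed in; nothing more can be done
```

I pressed the filled side's brake lever to its stop twice with the closed fingers, letting it spring right out in between. I handed the job in at 6.6 s, still holding it there. No verdict was reported.

- **First press:** about 14 N along the push, held for over half a second. The force rose sharply at the stop, from about 3 N to 12 N over 4 mm of commanded travel.
- **Release:** I backed the fingers about 32 mm off. The pictures showed the lever back in its released position, and the force read about zero.
- **Second press:** it stopped at the same position as the first, to within 0.1 mm, with 13.6–13.9 N along the push.
- **Surroundings:** in the last pictures the other lever, spanner, cap, dish and the visible part of the bottle looked unmoved, and the gripper body was clear of the grip and reservoir. I checked these by eye only.

**Not measured or unexplained:**
- I did not measure the lever angle. I take it to be at the stop from the firm force, about 13 mm of finger travel (roughly 0.13 rad) and the pictures.
- The force reading also showed about 3 N sideways and 6–7 N upwards on the tool during each press. I put this down to friction on the blade but did not confirm it.
- When I located the handlebar, the grip and bar-end points were 7–8 mm off along the bar, but only about 1 mm off across it, which is the direction of the push.

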